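# Wind the specimen carriage to the red clip

## Task

Take the black grip of the crank on the specimen traverse and wind the crank round, full turn after full turn, until the sample carriage stands level with the red clip (not the blue one). Keep the crank seated on its square shaft the whole time, move the carriage only by the crank, then let go and leave the crank on the shaft.

Things in the scene. Friction and masses are not known exactly. Their poses are not given: they have to be found in the camera images.
- crank: Dark steel crank, loose on the upright 14 mm square shaft of a grey tower (hub 22 mm tall, 1 mm play, 5 deg backlash; comes off if raised 24 mm). Origin: shaft axis at the hub's underside, 82 mm above worktop; z up, arm along its -x. Seen from above CLOCKWISE winds the carriage away from the crank, 25 mm per full turn, anticlockwise back. 2 N at the grip; stays where left; end stop at 4.4 turns.
- crank_grip (a point): On the axis of the crank's upright black round grip, at holding height: grip 24 mm diameter, reaching 18 mm above and 29 mm below this point, 45 mm from the shaft axis; point 43 mm above the crank's origin. It spins freely, so a hand can keep its direction round the circle. Below this point: arm's top 31 mm, hub's top 21 mm, shaft end 15 mm; the rest of the traverse is lower still.
- carriage: Dark steel plate, 70 x 74 x 14 mm, carrying a metal dish with a soil disc (loose, top 60 mm above the worktop), on two rods along the 300 x 100 mm aluminium base. Origin: plate's centre, 30 mm above the worktop. It slides on a straight line that passes under the crank's axis and starts 75 mm from that axis. A white pointer on its robot-side edge marks its centre along the travel.
- red_clip: Red plastic clip, 16 x 13 x 22 mm, fixed on the robot-side edge of the aluminium base: the mark to wind to. Origin: its underside, 50 mm beside the line of travel; its y axis lies along the travel. It stands 55 to 100 mm along the travel from the carriage's first position. A blue clip of the same shape stands elsewhere on that edge, nearer or farther.

How it is judged:
At the end, for the whole second after the job is handed in: The carriage's centre is within 10 mm of the red clip along the travel and at rest; the crank is released and still seated on the square shaft (raised less than 8 mm, tilted less than 10 degrees) (y of carriage in the frame of red_clip between -0.01 and 0.01 m and linear speed of carriage below 0.005 m/s and height (world z) of crank between 0.076 and 0.09 m and angle between crank's own z axis and vertical below 0.17 rad); the robot touches nothing.
It fails at once if the crank comes off its square shaft (raised more than 18 mm) (height (world z) of crank above 0.1 m).
It fails at once if the crank falls from the shaft (height (world z) of crank below 0.07 m).
It fails at once if the robot pushes the carriage itself (more than 3 N) (contact force between the arm and carriage above 3 N).
It fails at once if the fingers push the carriage itself (more than 3 N) (contact force between the fingers and carriage above 3 N).
It also fails if it takes over 72 s, if anything falls off the work surface, if the arm or the gripper's body presses on something with over 40 N, if the wrist force passes 120 N, or if a joint passes its speed limit or range.

## Robot

A 7-joint arm with a two-finger parallel gripper is mounted at the origin on a cart in front of the work surface, level with it; the furniture and walls round the work are solid. World frame = base frame: x ahead of the robot, y to its left, z up, the work surface at z = 0. Lengths are in m, angles in rad, forces in N, time in s.
With the tool pointing down it reaches from about 0.35 to 0.9 m from the base axis. Payload 7.2 kg.
Tool frame: the origin (TCP) lies at the very end of the fingers, on their centre line; the grasp point (between the pads) lies 19 mm behind it (robot.grip_depth is the z of the grasp point in the tool frame, in m); z points along the fingers, y is the line along which they close (so a half turn about z gives the same grasp; the last joint's range is limited). The gripper opens to 88 mm and grips with 3 to 60 N. Pads are 20 mm wide; open, the fingers measure 115 mm over their backs; the gripper's body (75 mm by 178 mm) begins 61 mm behind the grasp point.
Start: joints at [1.121, 0.411, -0.013, 1.596, 0.006, 1.134, -0.082], TCP at [0.233, -0.58, 0.192] pointing down, gripper open.
Joint ranges: [-2.95, 2.95], [-0.29, 1.99], [-1.47, 1.44], [0.14, 2.54], [-1.03, 4.17], [0.13, 1.85], [-2.86, 2.86]. Speed limits (rad/s): [2.39, 2.39, 3.01, 3.01, 3.14, 3.14, 3.14].

## Interface

Orientations are given as a unit quaternion [w, x, y, z].
In Python, from plant import robot gives the robot as it stands. The module is installed in compiled form; this text tells all that it offers.
- The arm moves only by the shell command python3 -m inch 'ROWS' [FORCE]. ROWS is text: rows parted by semicolons, each of 7 numbers parted by spaces: the turn, a rotation vector about the world's x, y, z in rad, then the shift along the world's x, y, z in mm, then the opening in per cent of the stroke, from 0 (shut) to 100 (fully open). In form: rx ry rz dx dy dz fingers; .... A call has 1 to 5 rows; each row is the pose to reach, as a shift and turn from the pose commanded when the call began; what a row does not reach only later rows make up. A row lasts 1/12 s, in which the tool goes at most 41.7 mm and 7.16 degrees, less where a joint would pass 70% of its speed; a pose out of reach is approached as far as the arm can. A call with a gripper value outside its range is refused whole. The fingers move at their own pace and stop on an object; FORCE is the grip in N (left out, the last holds). Time passes only in rows, so rows that repeat a pose let the fingers close. It gives the time, the measured TCP pose, the force, the opening and the grip force at its end, in the units of the state.
- robot.get_obs(): the state, without advancing time (a new reading comes with each control period).
- robot.camera(name): name is "scene" or "top" or "wrist"; returns a dict with "frame" (400x640x3 uint8, blue, green, red), "intrinsics" (3x3 intrinsics, pixels), "k1" (the pictures are not rectified: a ray, as slopes to the right and down, at radius r is drawn at 1 + k1 r^2 times it, then the intrinsics apply), "xyz" and "orientation" of the camera in the world; the wrist camera has in their place "T_tool_cam" (4x4, takes a point from camera to tool coordinates, whose origin is the TCP and whose axes are the flange's). Camera axes: x right, y down, z forward; pixel columns grow to the right and rows downward; lengths in m; the calibration is good to about 2 mm. A picture is of the moment at which its call begins: read the wrist's pose just before it. There is no depth.
- robot.sign_off(): hands the job in; it is judged then, once.
The state is a dict: "time_s": time; "qpos": joint angles; "dq": joint speeds; "tau": joint torques, N m; "position": TCP position; "tool_rot": TCP orientation; "ft_force": force on the tool from outside, world axes, zero at the start; "torque": the same for the moment, N m; "width": finger opening in m; "grasp_force": force on a finger pad.
Only numpy, scipy, OpenCV 4.12 (cv2) and the standard library are available. Lean on these libraries where they do the work, as an engineer would, in place of code of your own. Each camera call takes 0.05 s, during which the arm holds its last target. There are 200 camera calls.

## Working session

There is one attempt and no reset: what is moved stays moved. The work goes in short steps, Python scripts to look and compute and a shell command to move; the robot and the scene stay as the last step left them, time stands still between calls to the robot, and variables do not carry over. Pictures are saved under pics/ and viewed, at most 10 in all, crops included, and the job is handed in when it is done.

```bash
mkdir -p pics
cat > h.py <<'E'
import numpy as np, cv2
from scipy.spatial.transform import Rotation as R
from plant import robot
def q(o): o=np.asarray(o,float); return R.from_quat([o[1],o[2],o[3],o[0]])
def cam(n):
    ob=robot.get_obs(); c=robot.camera(n)
    if n=="wrist":
        T=np.eye(4);T[:3,:3]=q(ob["tool_rot"]).as_matrix();T[:3,3]=ob["position"];T=T@np.array(c["T_tool_cam"])
        c["Rm"],c["p"]=T[:3,:3],T[:3,3]
    else: c["Rm"],c["p"]=q(c["orientation"]).as_matrix(),np.array(c["xyz"])
    return c
def onplane(c,uv,z):
    K=np.array(c["intrinsics"]);k=float(c["k1"])
    u=cv2.undistortPoints(np.array([[uv]],float),K,np.array([k,0,0,0,0.]))[0,0]
    d=c["Rm"]@np.array([u[0],u[1],1]); return c["p"]+d*(z-c["p"][2])/d[2]
def proj(c,P):
    p=c["Rm"].T@(np.array(P)-c["p"]);s=p[:2]/p[2];s=s*(1+float(c["k1"])*(s@s));K=np.array(c["intrinsics"]);return K[:2,:2]@s+K[:2,2]
E
python3 - <<'E'
from h import *
o=robot.get_obs();print(o)
for n in("scene","top"):
    c=cam(n);cv2.imwrite(f"pics/{n}0.png",c["frame"]);print(n,c["p"],c["k1"],c["intrinsics"],c["Rm"])
E
```

```text
{'time_s': 0.0, 'qpos': array([ 1.12080772,  0.41189523, -0.01267116,  1.59701146,  0.00560131,
        1.13433199, -0.08221635]), 'dq': array([-0.00021921,  0.00147417,  0.00056665,  0.00133586, -0.00054635,
       -0.00131696, -0.00033866]), 'tau': array([-1.59218985e-04, -5.87958062e+01,  6.42103348e-01, -2.91074449e+01,
       -5.36876405e-02,  1.82878564e-02,  1.78222358e-04]), 'position': array([ 0.23259141, -0.57951412,  0.19072561]), 'tool_rot': array([-7.75482265e-04,  9.81837358e-01,  1.89722837e-01, -2.17015073e-04]), 'ft_force': array([0.36792281, 0.26467027, 0.5139741 ]), 'torque': array([-0.00355576,  0.01069381,  0.00708602]), 'grasp_force': 0.0, 'width': 0.08802508563730814}
scene [0.00110141 0.69303471 0.50614626] 0.039218947082359755 [[419.48795887   0.         326.00106403]
 [  0.         419.48795887 194.21630245]
 [  0.           0.           1.        ]] [[-0.76172754 -0.33104415  0.55693889]
 [-0.64736527  0.35405068 -0.67495654]
 [ 0.02625582 -0.87467588 -0.48399663]]
top [0.40642772 0.11465247 0.96929185] -0.058910436469408856 [[414.760322     0.         316.33992261]
 [  0.         414.760322   207.57645314]
 [  0.           0.           1.        ]] [[ 0.0249297  -0.99659803  0.07855489]
 [-0.99928335 -0.02260364  0.03036204]
 [-0.02848313 -0.07925551 -0.99644733]]
```

View pics/scene0.png

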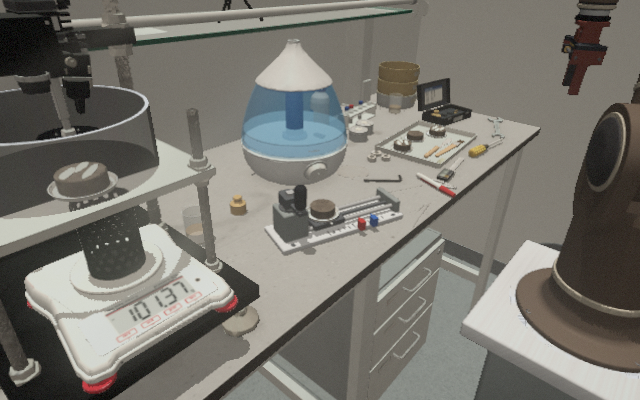

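View pics/top0.png

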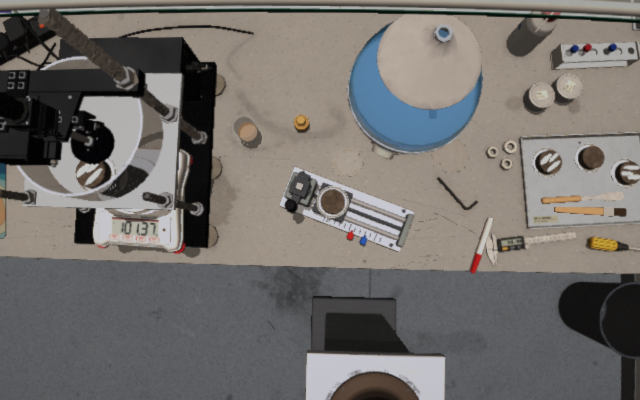

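The scene view shows the traverse with the tower and black grip at about (300,190). In the top view the hub is near (299,184), the grip (291,206), the dish (333,204), the red clip (351,236) and the blue clip (364,240).

```bash
cat > m.py <<'E'
from h import *
def run(tag):
    c=cam("top");f=c["frame"]
    hsv=cv2.cvtColor(f,cv2.COLOR_BGR2HSV)
    def blob(m,roi):
        z=np.zeros_like(m);x0,y0,x1,y1=roi;z[y0:y1,x0:x1]=m[y0:y1,x0:x1]
        n,l,s,ce=cv2.connectedComponentsWithStats(z)
        return [(ce[i].round(1),s[i,4]) for i in range(1,n) if s[i,4]>12]
    red=cv2.inRange(hsv,(0,140,70),(8,255,255))|cv2.inRange(hsv,(172,140,70),(180,255,255))
    for z,nm,m,roi in [(.02,"red",red,(335,220,375,250)),(.02,"blue",cv2.inRange(hsv,(100,140,60),(130,255,255)),(335,220,375,250)),
      (.14,"grip",cv2.inRange(hsv,(0,0,0),(180,255,38)),(275,165,320,225)),(.06,"soil",cv2.inRange(hsv,(5,50,20),(25,255,140)),(310,180,375,235)),
      (.0,"base",cv2.inRange(hsv,(0,0,165),(180,25,255)),(270,160,420,255))]:
        for b,a in blob(m,roi): print(nm,b,a,onplane(c,b,z).round(4))
    cv2.imwrite(f"pics/{tag}.png",cv2.resize(f[155:260,270:425],None,fx=5,fy=5,interpolation=cv2.INTER_CUBIC))
if __name__=="__main__":
    import sys;run(sys.argv[1])
E
python3 m.py crop1
```

```text
red [349.9 235.4] 42 [0.4194 0.0654 0.02  ]
blue [362.8 240.4] 34 [0.4087 0.0359 0.02  ]
grip [304.3 195.3] 15 [0.496  0.1648 0.14  ]
grip [290.9 205.5] 118 [0.4748 0.1912 0.14  ]
soil [332.2 201.4] 438 [0.4925 0.1078 0.06  ]
base [296.1 169.8] 43 [0.5714 0.1943 0.    ]
base [357.2 211.1] 1568 [0.4767 0.0484 0.    ]
base [298.8 185.7] 31 [0.5337 0.1869 0.    ]
base [282.6 200.5] 52 [0.4978 0.2241 0.    ]
base [375.6 214.5] 255 [0.4698 0.0054 0.    ]
base [370.4 206.4] 21 [0.4885 0.0178 0.    ]
base [372.8 223.1] 269 [0.4495 0.0116 0.    ]
base [392.5 214.9] 22 [ 0.4697 -0.0341  0.    ]
base [379.  230.4] 35 [ 0.4329 -0.0031  0.    ]
```

View pics/crop1.png

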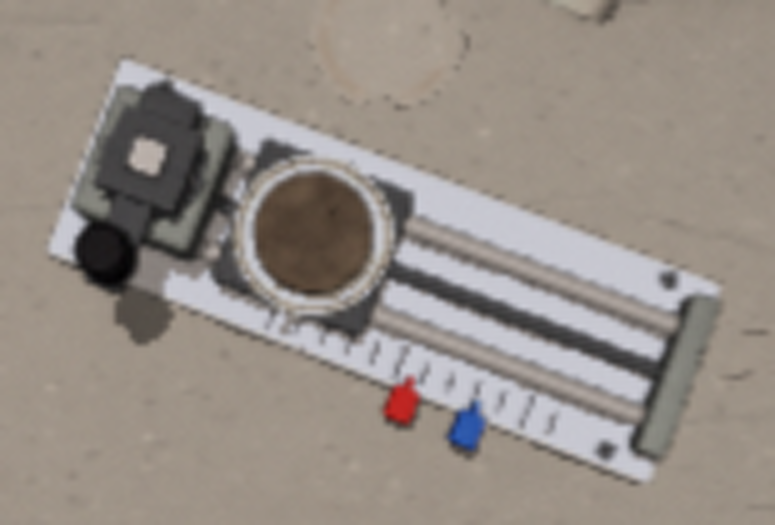

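The crop shows the shaft end at (148,155), the grip top at (105,250), base corners at (125,60), (50,252), (720,287), (650,480), and the red clip (402,403) nearer than the blue (467,428).

Run:
```python
from h import *
c=cam("top")
P=lambda u,v,z:onplane(c,(270+(u-2)/5,155+(v-2)/5),z)
s=P(148,155,.110);g=P(103,248,.143);red=P(402,405,.022);soil=P(315,231,.060);blue=P(467,430,.022)
cs=[P(*k,.01) for k in((125,60),(50,252),(720,287),(650,480))]
print("shaft",s,"grip",g,np.linalg.norm((g-s)[:2]));print("red",red,"soil",soil)
d=(cs[2]-cs[0]+cs[3]-cs[1])[:2];d/=np.linalg.norm(d);n=np.array([-d[1],d[0]])
print("d",d,np.degrees(np.arctan2(d[1],d[0])),"lens",[np.linalg.norm(a) for a in(cs[2]-cs[0],cs[1]-cs[0])])
for nm,p in(("soil",soil),("red",red),("blue",blue),("grip",g)): print(nm,"along",(p-s)[:2]@d,"side",(p-s)[:2]@n)
# scene triangulation check of grip
c2=cam("scene");print("scene proj grip top",proj(c2,g),"shaft",proj(c2,s),"red",proj(c2,red))
cv2.imwrite("pics/sc.png",cv2.resize(c2["frame"][170:255,250:410],None,fx=5,fy=5,interpolation=cv2.INTER_CUBIC))
```

```text
shaft [0.51944062 0.17783011 0.11      ] grip [0.47716774 0.19240993 0.143     ] 0.04471652227141841
red [0.41888001 0.06529639 0.022     ] soil [0.49387935 0.1069418  0.06      ]
d [-0.3362099  -0.94178708] -109.64612787692066 lens [np.float64(0.2959975941556305), np.float64(0.09669452091907375)]
soil along 0.07535564561122463 side -0.00023992160264466514
red along 0.139792270122185 side -0.05687173179774206
blue along 0.1713683408086498 side -0.056897997595964325
grip along 0.00048146600507810254 side -0.04471393020677352
scene proj grip top [300.09899365 184.94473756] shaft [289.6674764  190.41510858] red [361.54332189 223.86201922]
```

View pics/sc.png

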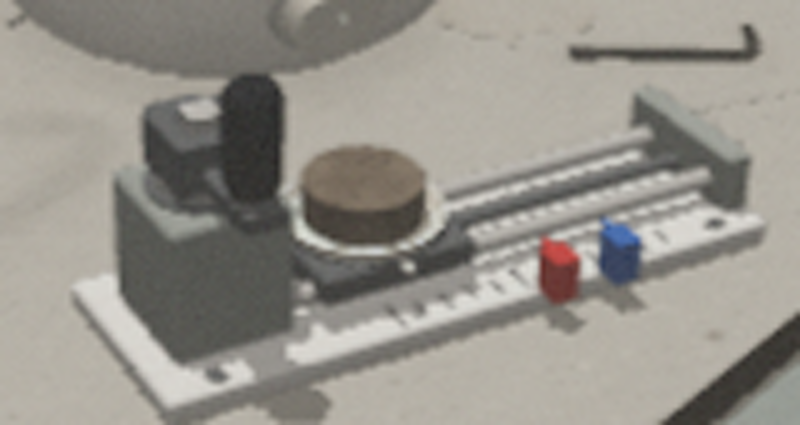

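The scene view agrees with the top-view estimates: the projected grip top and shaft fall on the picture, and red is nearer than blue. Shaft (0.519, 0.178), grip (0.477, 0.192), travel needed about 64 mm (about 2.6 turns clockwise). Moving over there.

```bash
python3 -m inch '0 0 0 12 38 5 100;0 0 0 24 76 10 100;0 0 0 36 114 15 100;0 0 0 48 152 20 100;0 0 0 60 190 20 100' && python3 -m inch '0 0 0 12 38 0 100;0 0 0 24 76 0 100;0 0 0 36 114 0 100;0 0 0 48 152 0 100;0 0 0 60 190 0 100' && python3 -m inch '0 0 0 12 38 0 100;0 0 0 24 76 0 100;0 0 0 36 114 0 100;0 0 0 48 152 0 100;0 0 0 60 190 0 100' && python3 -m inch '0 0 0 12 38 0 100;0 0 0 24 76 0 100;0 0 0 36 114 0 100;0 0 0 48 152 0 100;0 0 0 60 190 0 100'; python3 -m inch '0 0 0 0 0 0 100;0 0 0 0 0 0 100;0 0 0 0 0 0 100'
python3 - <<'E'
from h import *
o=robot.get_obs();print(o["time_s"],o["position"],o["qpos"])
c=cam("wrist");cv2.imwrite("pics/w1.png",c["frame"]);print("grip exp",proj(c,[.4772,.1924,.143]),"shaft",proj(c,[.5194,.1778,.11]))
E
```

```text
time_s: 0.67
position: [0.2934, -0.3886, 0.2124]
tool_rot: [0.001, 0.982, 0.19, 0.0]
ft_force: [1.3, -1.3, 0.7]
width: 0.088
grasp_force: 0.0
time_s: 1.08
position: [0.353, -0.1982, 0.2118]
tool_rot: [0.0, 0.982, 0.19, 0.0]
ft_force: [1.3, -0.1, -0.1]
width: 0.0878
grasp_force: 0.0
time_s: 1.5
position: [0.413, -0.0081, 0.2119]
tool_rot: [0.0, 0.982, 0.19, 0.0]
ft_force: [1.1, -1.1, -0.5]
width: 0.0878
grasp_force: 0.0
time_s: 1.92
position: [0.4732, 0.1817, 0.2117]
tool_rot: [0.0, 0.982, 0.189, 0.0]
ft_force: [1.6, -0.7, -0.0]
width: 0.0879
grasp_force: 0.0
time_s: 2.17
position: [0.4725, 0.1794, 0.2111]
tool_rot: [0.0, 0.982, 0.19, -0.001]
ft_force: [0.9, -0.5, 0.9]
width: 0.0877
grasp_force: 0.0
2.1667 [0.47249333 0.17938845 0.21112923] [ 0.10346792  0.25760059 -0.66839715  1.82024704  0.1760162   1.12477377
 -1.81410877]
grip exp [306.10385659 189.54280499] shaft [342.97559116 140.81971601]
```

View pics/w1.png

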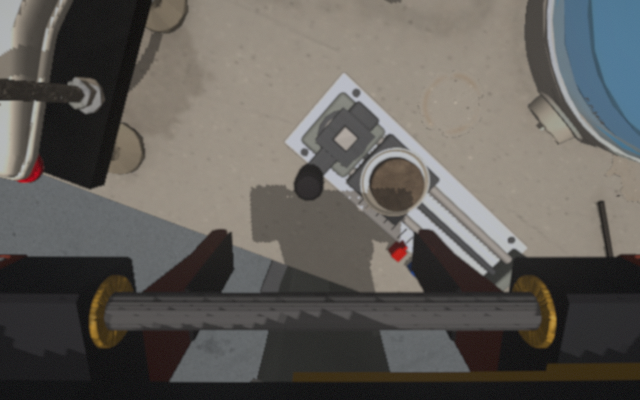

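The wrist view shows the grip at about (309,182), the shaft end at (345,138), the dish (397,185) and the red clip (398,252).

Run:
```python
from h import *
c=cam("wrist");f=c["frame"]
print("top/bottom",proj(c,[.4772,.1924,.143]),proj(c,[.4772,.1924,.096]),"f",c["intrinsics"][0][0],c["p"])
g=cv2.cvtColor(f,cv2.COLOR_BGR2GRAY);m=np.zeros_like(g);m[155:215,285:335]=(g[155:215,285:335]<32)*255
n,l,s,ce=cv2.connectedComponentsWithStats(m)
for i in range(1,n):
    if s[i,4]>50: print(s[i],ce[i], onplane(c,ce[i],.12))
w=cv2.inRange(f,(120,120,120),(255,255,255));w[:125]=0;w[155:]=0;w[:,:330]=0;w[:,360:]=0
n,l,s,ce=cv2.connectedComponentsWithStats(w)
for i in range(1,n):
    if s[i,4]>30: print("shaft",s[i],ce[i],onplane(c,ce[i],.11))
```

```text
top/bottom [305.00865698 189.36114334] [307.45913183 177.91915064] f 353.7015015290362 [0.53534275 0.20193016 0.40408169]
shaft [334 128  21  21 258] [343.98837209 138.07751938] [0.52196195 0.17698341 0.11      ]
```

```bash
python3 -m inch '0 0 0 5 12 -30 100;0 0 0 5 12 -60 100;0 0 0 5 12 -85 100;0 0 0 5 12 -99 100;0 0 0 5 12 -99 100' && python3 -m inch '0 0 0 0 0 0 20;0 0 0 0 0 0 20;0 0 0 0 0 0 20;0 0 0 0 0 0 20;0 0 0 0 0 0 20' 12 && python3 -m inch '0 0 0 0 0 0 20;0 0 0 0 0 0 20;0 0 0 0 0 0 20;0 0 0 0 0 0 20;0 0 0 0 0 0 20' 12
```

```text
time_s: 2.68
position: [0.4762, 0.1892, 0.1099]
tool_rot: [0.001, 0.982, 0.189, -0.002]
ft_force: [-0.1, -0.7, 0.8]
width: 0.088
grasp_force: 0.0
time_s: 3.1
position: [0.4784, 0.192, 0.1135]
tool_rot: [0.0, 0.982, 0.19, 0.001]
ft_force: [-1.3, 0.2, 0.7]
width: 0.0579
grasp_force: 0.0
time_s: 3.52
position: [0.4778, 0.192, 0.1125]
tool_rot: [-0.0, 0.982, 0.19, -0.0]
ft_force: [1.0, 0.1, -0.1]
width: 0.0249
grasp_force: 0.0
```

```bash
python3 -m inch '0 0 0 0 0 0 10;0 0 0 0 0 0 10;0 0 0 0 0 0 10;0 0 0 0 0 0 10;0 0 0 0 0 0 10' 15
python3 - <<'E'
import numpy as np
for s in range(6):
    a0=161-60*s
    f=lambda a:45*np.array([np.cos(np.radians(a)),np.sin(np.radians(a))])
    print(a0,[(np.round(f(a0-15*k),1)-np.round(f(a0),1)).round(1).tolist() for k in(1,2,3,4)])
E
```

```text
time_s: 3.93
position: [0.4778, 0.192, 0.1125]
tool_rot: [0.0, 0.982, 0.19, -0.0]
ft_force: [-0.4, 0.5, -0.2]
width: 0.0088
grasp_force: 0.0
161 [[5.2, 10.5], [13.0, 19.3], [22.8, 25.7], [33.9, 29.5]]
101 [[11.7, 0.7], [23.3, -1.7], [33.8, -6.9], [42.6, -14.7]]
41 [[6.4, -9.8], [10.2, -20.9], [10.9, -32.6], [8.5, -44.2]]
-19 [[-5.2, -10.5], [-13.0, -19.3], [-22.8, -25.7], [-33.9, -29.5]]
-79 [[-11.7, -0.7], [-23.3, 1.7], [-33.8, 6.9], [-42.6, 14.7]]
-139 [[-6.4, 9.8], [-10.2, 20.9], [-10.9, 32.6], [-8.5, 44.2]]
```

The fingers closed to 9 mm with no force, so the grip was missed. Looking.

Run:
```python
from h import *
a=cam("wrist")["frame"];b=cam("scene")["frame"];t=cam("top")["frame"]
A=cv2.resize(a[100:400,160:480],(400,375))
B=cv2.resize(b[120:270,230:390],(400,375),interpolation=cv2.INTER_CUBIC)
cv2.imwrite("pics/x1.png",np.hstack([A,B]))
```

```text
(no output)
```

View pics/x1.png

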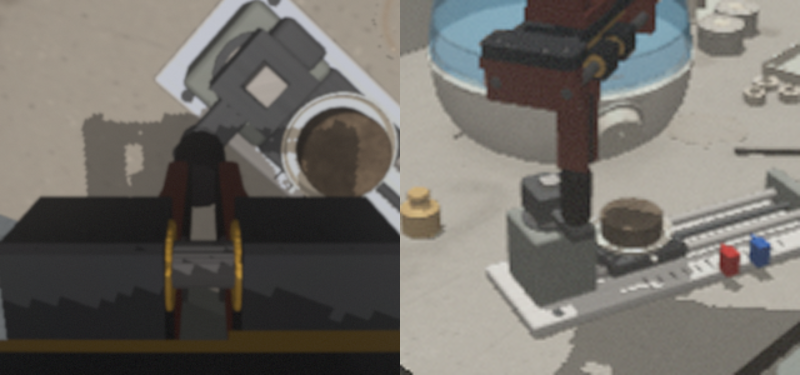

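The wrist picture shows the grip at (202,160) apparently between the fingertips; the scene picture shows the fingers above and around the grip. Checking the state.

Run:
```python
from h import *
c=cam("wrist");o=robot.get_obs();print(o["width"],o["grasp_force"],o["ft_force"],o["position"])
Rt=q(o["tool_rot"]).as_matrix();p=np.array(o["position"])
T=np.array(c["T_tool_cam"]);print(robot.grip_depth,T.round(3))
for y in(-.012,.012,-.0044,.0044): print(y,proj(c,p+Rt@[0,y,0]),proj(c,p+Rt@[0,y,-.019]))
for z in(.143,.096): print("grip",proj(c,[.478,.1925,z]))
im=cv2.resize(c["frame"][180:340,260:400],None,fx=4,fy=4,interpolation=cv2.INTER_CUBIC);cv2.imwrite("pics/x2.png",im[:600])
```

```text
0.00861100686965096 0.0 [-0.420192    0.62738158 -0.71078006] [0.47786594 0.19201348 0.1125544 ]
-0.0187 [[-0.001 -0.97  -0.244  0.067]
 [ 1.    -0.001  0.     0.002]
 [-0.    -0.244  0.97  -0.193]
 [ 0.     0.     0.     1.   ]]
-0.012 [298.18546248 230.80948001] [295.80322216 242.72915889]
0.012 [339.93459948 230.77801645] [341.7082071  242.69478618]
-0.0044 [311.40550822 230.80079856] [310.33909278 242.72042892]
0.0044 [326.71416682 230.78926141] [327.1717739  242.70782489]
grip [317.72343899 250.52994508]
grip [318.63362454 221.57108799]
```

View pics/x2.png

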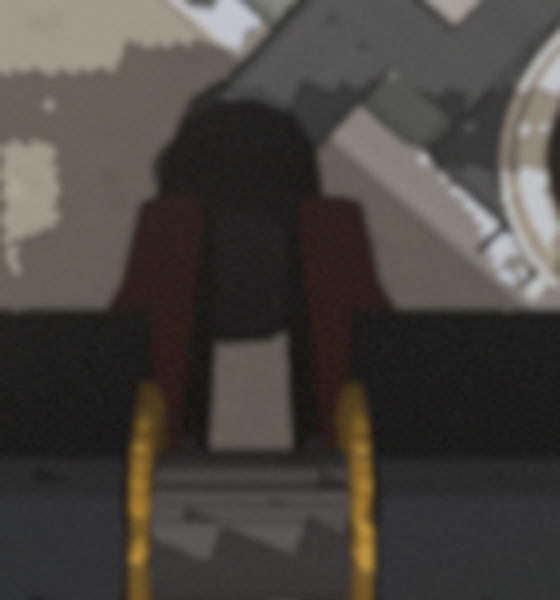

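The crop shows the fingertips at rows 200 (205 and 305) drawn over the grip's sides with only a ~9 mm gap; ambiguous. I'll check numerically in the scene camera where the brown fingertip ends versus the projected TCP.

Run:
```python
from h import *
c=cam("scene");f=c["frame"];o=robot.get_obs();p=np.array(o["position"])
print("tcp",proj(c,p),"tcp+30",proj(c,p+[0,0,.03]),"griptop",proj(c,[.478,.1925,.143]),"gripbot",proj(c,[.478,.1925,.096]))
for v in range(176,216,3): print(v,[tuple(int(x) for x in f[v,u]) for u in range(292,312,3)])
```

```text
tcp [300.03421403 198.99658961] tcp+30 [299.97410782 184.96496448] griptop [299.73951418 184.81830646] gripbot [299.83848164 206.59262473]
176 [(92, 99, 108), (52, 56, 73), (50, 55, 75), (47, 53, 72), (43, 47, 65), (43, 48, 60), (101, 109, 112)]
179 [(91, 98, 108), (51, 53, 72), (46, 50, 71), (45, 54, 70), (50, 55, 73), (50, 53, 63), (103, 111, 113)]
182 [(89, 96, 106), (48, 56, 75), (46, 52, 70), (45, 55, 72), (44, 49, 66), (45, 48, 61), (102, 108, 112)]
185 [(98, 106, 116), (51, 57, 75), (49, 51, 73), (50, 54, 76), (46, 49, 67), (122, 130, 135), (149, 159, 164)]
188 [(145, 155, 161), (45, 48, 51), (46, 50, 56), (48, 53, 66), (43, 48, 63), (149, 160, 165), (157, 168, 174)]
191 [(171, 176, 180), (37, 40, 40), (48, 50, 52), (44, 48, 50), (42, 43, 43), (137, 148, 152), (160, 171, 176)]
194 [(89, 94, 95), (40, 42, 44), (38, 41, 43), (44, 48, 48), (43, 42, 45), (137, 146, 151), (164, 174, 179)]
197 [(103, 105, 105), (43, 47, 46), (40, 43, 44), (41, 44, 46), (41, 44, 47), (140, 150, 153), (164, 173, 178)]
200 [(61, 63, 64), (40, 44, 47), (41, 44, 45), (44, 44, 47), (37, 42, 43), (153, 161, 167), (168, 177, 182)]
203 [(77, 78, 79), (45, 45, 47), (46, 47, 50), (42, 46, 48), (42, 46, 46), (154, 164, 169), (144, 156, 164)]
206 [(93, 95, 94), (52, 55, 54), (46, 50, 52), (41, 42, 47), (42, 45, 46), (164, 172, 176), (118, 130, 139)]
209 [(74, 77, 78), (63, 65, 64), (47, 50, 50), (44, 46, 49), (58, 59, 61), (134, 144, 148), (115, 120, 123)]
212 [(89, 93, 93), (60, 64, 61), (64, 65, 67), (71, 73, 74), (69, 69, 72), (76, 80, 82), (114, 123, 123)]
215 [(122, 127, 127), (82, 86, 87), (62, 66, 65), (57, 59, 60), (62, 66, 67), (73, 77, 76), (193, 202, 199)]
```

Ambiguous; I'll open, rise, and measure from the cleared views.

```bash
python3 -m inch '0 0 0 0 0 0 100;0 0 0 0 0 0 100;0 0 0 0 0 0 100;0 0 0 0 0 0 100;0 0 0 0 0 0 100' && python3 -m inch '0 0 0 0 0 0 100;0 0 0 0 0 0 100;0 0 0 0 0 0 100;0 0 0 0 0 0 100;0 0 0 0 0 0 100' && python3 -m inch '0 0 0 0 0 40 100;0 0 0 0 0 80 100;0 0 0 0 0 80 100;0 0 0 0 0 80 100'
python3 - <<'E'
from h import *
w=cam("wrist");s=cam("scene")
print([proj(w,[.478,.1925,z]).round(1).tolist() for z in(.143,.096)],[proj(s,[.478,.1925,z]).round(1).tolist() for z in(.143,.096)],"shaft",proj(w,[.5205,.1775,.11]),robot.get_obs()["position"])
A=cv2.resize(w["frame"][80:280,210:410],(600,600),interpolation=cv2.INTER_CUBIC)
B=cv2.resize(s["frame"][160:240,275:300+2],(200,600),interpolation=cv2.INTER_CUBIC)
B=cv2.resize(s["frame"][160:235,285:310],(200,600),interpolation=cv2.INTER_CUBIC)
cv2.imwrite("pics/x3.png",np.hstack([A,B]))
E
```

```text
time_s: 4.6
position: [0.4778, 0.192, 0.1126]
tool_rot: [0.0, 0.982, 0.19, 0.0]
ft_force: [0.1, 0.2, 0.4]
width: 0.0388
grasp_force: 0.0
time_s: 5.02
position: [0.4779, 0.192, 0.1126]
tool_rot: [0.0, 0.982, 0.19, 0.0]
ft_force: [-0.1, 0.2, -0.5]
width: 0.0722
grasp_force: 0.0
time_s: 5.35
position: [0.4792, 0.1927, 0.1946]
tool_rot: [-0.0, 0.982, 0.19, 0.002]
ft_force: [-0.6, -0.2, -1.5]
width: 0.0875
grasp_force: 0.0
[[319.2, 209.1], [319.6, 194.4]] [[299.7, 184.8], [299.8, 206.6]] shaft [357.30113415 156.34041785] [0.47754304 0.19152011 0.1919225 ]
```

View pics/x3.png

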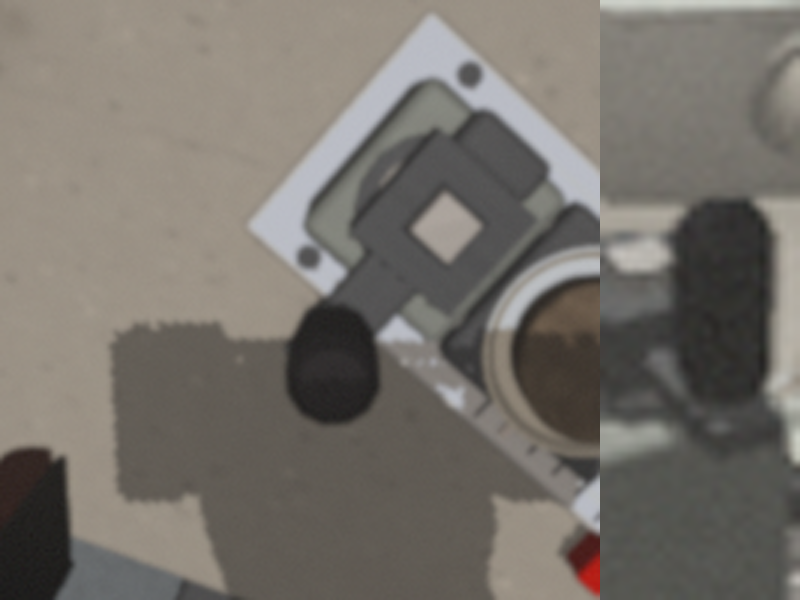

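The crank is untouched and the grip is where I expected it (top about (322,207) in the wrist frame). The fingers closed without any contact at that height, so I'll go to the stated holding height (TCP 0.106) and close in watched steps.

```bash
python3 -m inch '0 0 0 0 0 -40 100;0 0 0 0 0 -70 100;0 0 0 0 0 -87 100;0 0 0 0 0 -87 100;0 0 0 0 0 -87 100' && python3 -m inch '0 0 0 0 0 0 10;0 0 0 0 0 0 10;0 0 0 0 0 0 10;0 0 0 0 0 0 10;0 0 0 0 0 0 10' 20 && python3 -m inch '0 0 0 0 0 0 10;0 0 0 0 0 0 10;0 0 0 0 0 0 10;0 0 0 0 0 0 10;0 0 0 0 0 0 10' && python3 -m inch '0 0 0 0 0 0 10;0 0 0 0 0 0 10;0 0 0 0 0 0 10'
```

```text
time_s: 5.87
position: [0.4765, 0.1916, 0.1041]
tool_rot: [0.0, 0.982, 0.19, -0.002]
ft_force: [0.2, 0.3, 0.3]
width: 0.0877
grasp_force: 0.0
time_s: 6.28
position: [0.4782, 0.1921, 0.1062]
tool_rot: [0.0, 0.982, 0.19, 0.001]
ft_force: [0.4, 0.5, -0.3]
width: 0.058
grasp_force: 0.0
time_s: 6.7
position: [0.4778, 0.1921, 0.1056]
tool_rot: [-0.0, 0.982, 0.19, -0.0]
ft_force: [-0.5, 0.7, -0.5]
width: 0.0246
grasp_force: 0.3
time_s: 6.95
position: [0.4777, 0.1921, 0.1055]
tool_rot: [-0.0, 0.982, 0.19, -0.0]
ft_force: [-0.1, 0.2, -0.4]
width: 0.0216
grasp_force: 20.0
```

Gripped now (20 N). First 60° clockwise.

```bash
python3 -m inch '0 0 0 5.2 10.5 0 10;0 0 0 13 19.3 0 10;0 0 0 22.8 25.7 0 10;0 0 0 33.9 29.5 0 10;0 0 0 33.9 29.5 0 10'; python3 -m inch '0 0 0 0 0 0 10;0 0 0 0 0 0 10'; python3 m.py t1 | grep -E 'soil|red'
```

```text
time_s: 7.37
position: [0.5137, 0.2231, 0.1055]
tool_rot: [-0.001, 0.982, 0.19, 0.001]
ft_force: [0.7, 1.6, 2.0]
width: 0.0218
grasp_force: 20.0
time_s: 7.53
position: [0.5119, 0.2224, 0.1056]
tool_rot: [-0.001, 0.982, 0.19, 0.0]
ft_force: [-0.2, 2.7, 0.6]
width: 0.0214
grasp_force: 20.0
soil [336.2 211.7] 2689 [0.47   0.0985 0.06  ]
```

```bash
python3 -m inch '0 0 0 11.7 0.7 0 10;0 0 0 23.3 -1.7 0 10;0 0 0 33.8 -6.9 0 10;0 0 0 42.6 -14.7 0 10;0 0 0 42.6 -14.7 0 10' && python3 -m inch '0 0 0 6.4 -9.8 0 10;0 0 0 10.2 -20.9 0 10;0 0 0 10.9 -32.6 0 10;0 0 0 8.5 -44.2 0 10;0 0 0 8.5 -44.2 0 10'
python3 - <<'E'
from h import *
print(robot.get_obs()["qpos"])
c=cam("scene");cv2.imwrite("pics/x4.png",cv2.resize(c["frame"][120:270,230:430],(800,600),interpolation=cv2.INTER_CUBIC))
E
```

```text
time_s: 8.0
position: [0.5573, 0.2043, 0.1057]
tool_rot: [0.0, 0.982, 0.188, 0.001]
ft_force: [3.5, 2.3, 2.7]
width: 0.0217
grasp_force: 20.0
time_s: 8.42
position: [0.5617, 0.1587, 0.1051]
tool_rot: [0.001, 0.982, 0.188, -0.001]
ft_force: [-1.4, -0.8, 2.0]
width: 0.0218
grasp_force: 20.0
[ 0.07905433  0.50136795 -0.59381194  1.75958492  0.33035187  0.98475308
 -1.83596119]
```

View pics/x4.png

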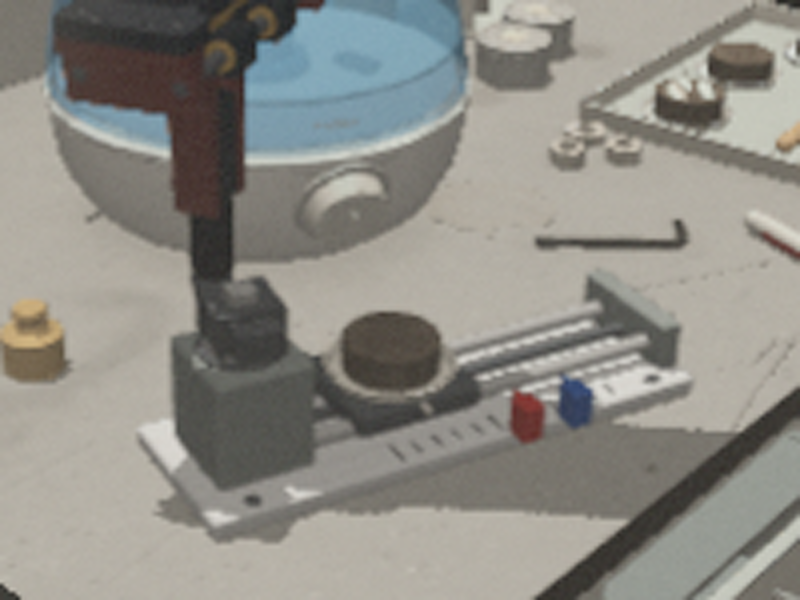

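The carriage has advanced and the crank is seated, with the grip on the far side. The carriage pointer is at (428,405) and the red clip at (527,415). Continuing.

```bash
python3 -m inch '0 0 0 -5.2 -10.5 0 10;0 0 0 -13 -19.3 0 10;0 0 0 -22.8 -25.7 0 10;0 0 0 -33.9 -29.5 0 10;0 0 0 -33.9 -29.5 0 10' && python3 -m inch '0 0 0 -11.7 -0.7 0 10;0 0 0 -23.3 1.7 0 10;0 0 0 -33.8 6.9 0 10;0 0 0 -42.6 14.7 0 10;0 0 0 -42.6 14.7 0 10' && python3 -m inch '0 0 0 -6.4 9.8 0 10;0 0 0 -10.2 20.9 0 10;0 0 0 -10.9 32.6 0 10;0 0 0 -8.5 44.2 0 10;0 0 0 -8.5 44.2 0 10'
```

```text
time_s: 8.88
position: [0.5263, 0.1333, 0.1054]
tool_rot: [-0.0, 0.982, 0.19, -0.0]
ft_force: [-0.9, 5.5, -3.2]
width: 0.0216
grasp_force: 20.0
time_s: 9.3
position: [0.4858, 0.1493, 0.1058]
tool_rot: [-0.001, 0.982, 0.191, 0.002]
ft_force: [4.8, 2.7, -6.2]
width: 0.0215
grasp_force: 20.0
time_s: 9.72
position: [0.478, 0.1937, 0.1056]
tool_rot: [-0.0, 0.982, 0.191, 0.0]
ft_force: [1.3, -1.3, -1.4]
width: 0.0218
grasp_force: 20.0
```

One full turn at low force. Second turn.

```bash
python3 -m inch '0 0 0 5.2 10.5 0 10;0 0 0 13 19.3 0 10;0 0 0 22.8 25.7 0 10;0 0 0 33.9 29.5 0 10;0 0 0 33.9 29.5 0 10' && python3 -m inch '0 0 0 11.7 0.7 0 10;0 0 0 23.3 -1.7 0 10;0 0 0 33.8 -6.9 0 10;0 0 0 42.6 -14.7 0 10;0 0 0 42.6 -14.7 0 10' && python3 -m inch '0 0 0 6.4 -9.8 0 10;0 0 0 10.2 -20.9 0 10;0 0 0 10.9 -32.6 0 10;0 0 0 8.5 -44.2 0 10;0 0 0 8.5 -44.2 0 10' && python3 -m inch '0 0 0 -5.2 -10.5 0 10;0 0 0 -13 -19.3 0 10;0 0 0 -22.8 -25.7 0 10;0 0 0 -33.9 -29.5 0 10;0 0 0 -33.9 -29.5 0 10' && python3 -m inch '0 0 0 -11.7 -0.7 0 10;0 0 0 -23.3 1.7 0 10;0 0 0 -33.8 6.9 0 10;0 0 0 -42.6 14.7 0 10;0 0 0 -42.6 14.7 0 10' && python3 -m inch '0 0 0 -6.4 9.8 0 10;0 0 0 -10.2 20.9 0 10;0 0 0 -10.9 32.6 0 10;0 0 0 -8.5 44.2 0 10;0 0 0 -8.5 44.2 0 10'
```

```text
time_s: 10.13
position: [0.5133, 0.2232, 0.1054]
tool_rot: [-0.001, 0.982, 0.19, 0.0]
ft_force: [0.6, 0.1, 2.2]
width: 0.0221
grasp_force: 20.0
time_s: 10.55
position: [0.5573, 0.2045, 0.1056]
tool_rot: [0.0, 0.982, 0.188, 0.001]
ft_force: [2.4, 1.2, 2.7]
width: 0.0214
grasp_force: 20.0
time_s: 10.97
position: [0.5618, 0.1587, 0.1052]
tool_rot: [0.001, 0.982, 0.188, -0.001]
ft_force: [-2.6, 0.1, 1.8]
width: 0.0214
grasp_force: 20.0
time_s: 11.38
position: [0.5264, 0.1332, 0.1054]
tool_rot: [-0.0, 0.982, 0.19, -0.0]
ft_force: [0.3, 5.1, -3.5]
width: 0.0213
grasp_force: 20.0
time_s: 11.8
position: [0.486, 0.1491, 0.1058]
tool_rot: [-0.0, 0.982, 0.191, 0.002]
ft_force: [5.3, 4.2, -5.7]
width: 0.0215
grasp_force: 20.0
time_s: 12.22
position: [0.4781, 0.1937, 0.1057]
tool_rot: [-0.0, 0.982, 0.191, 0.0]
ft_force: [0.6, -0.4, -0.7]
width: 0.022
grasp_force: 20.0
```

```bash
python3 -m inch '0 0 0 5.2 10.5 0 10;0 0 0 13 19.3 0 10;0 0 0 22.8 25.7 0 10;0 0 0 33.9 29.5 0 10;0 0 0 33.9 29.5 0 10' && python3 -m inch '0 0 0 11.7 0.7 0 10;0 0 0 23.3 -1.7 0 10;0 0 0 33.8 -6.9 0 10;0 0 0 42.6 -14.7 0 10;0 0 0 42.6 -14.7 0 10' && python3 -m inch '0 0 0 6.4 -9.8 0 10;0 0 0 10.2 -20.9 0 10;0 0 0 10.9 -32.6 0 10;0 0 0 8.5 -44.2 0 10;0 0 0 8.5 -44.2 0 10' && python3 -m inch '0 0 0 -4 -8.5 0 10;0 0 0 -9 -15.5 0 10;0 0 0 -16 -21.8 0 10;0 0 0 -16 -21.8 0 10'
python3 - <<'E'
from h import *
s=cam("scene");f=s["frame"]
S=np.array([.520,.1777,0])[:2];d=np.array([-.3362,-.9418])
# expected pixel positions of soil-top centre along travel
for a in(.0754,.125,.13,.135,.14,.145): print(a,proj(s,[*(S+d*a),.06]).round(1))
cv2.imwrite("pics/x5.png",cv2.resize(f[160:260,270:410],(800,571),interpolation=cv2.INTER_CUBIC))
E
```

```text
time_s: 12.63
position: [0.5133, 0.2231, 0.1054]
tool_rot: [-0.001, 0.982, 0.19, 0.0]
ft_force: [-0.2, 1.2, 1.8]
width: 0.0217
grasp_force: 20.0
time_s: 13.05
position: [0.5573, 0.2045, 0.1056]
tool_rot: [0.0, 0.982, 0.188, 0.001]
ft_force: [2.3, 0.5, 1.3]
width: 0.0213
grasp_force: 20.0
time_s: 13.47
position: [0.5618, 0.1587, 0.1052]
tool_rot: [0.001, 0.982, 0.188, -0.001]
ft_force: [-1.9, -0.1, 2.1]
width: 0.0217
grasp_force: 20.0
time_s: 13.8
position: [0.5449, 0.1399, 0.1054]
tool_rot: [0.0, 0.982, 0.19, -0.001]
ft_force: [-1.6, 3.7, -1.8]
width: 0.0217
grasp_force: 20.0
0.0754 [322.2 203.3]
0.125 [342.1 198. ]
0.13 [344.  197.5]
0.135 [346. 197.]
0.14 [347.9 196.5]
0.145 [349.9 195.9]
```

View pics/x5.png

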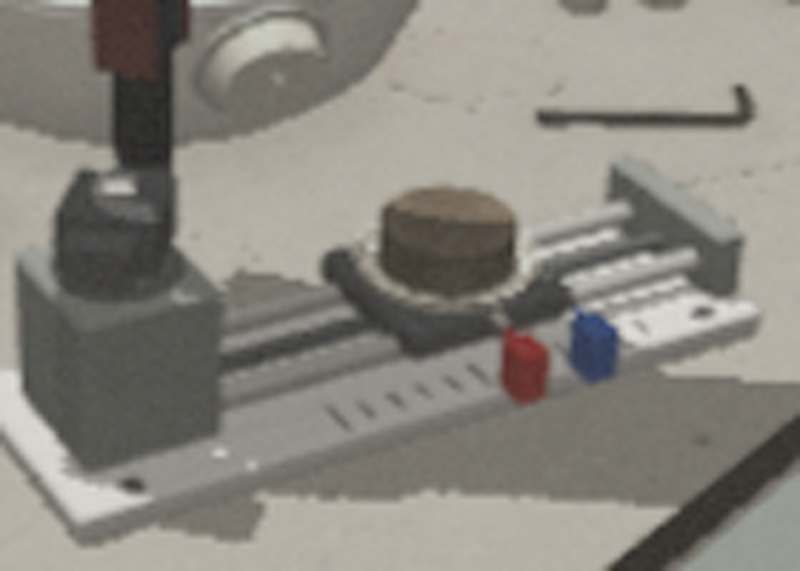

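The soil disc centre at (448,217) puts the carriage at 0.141 m along the travel against 0.140 for the red clip, and the pointer meets the clip. I'll open only slightly, because the shaft lies along the closing axis, then rise.

```bash
python3 -m inch '0 0 0 0 0 0 36;0 0 0 0 0 0 36;0 0 0 0 0 0 36;0 0 0 0 0 0 36;0 0 0 0 0 0 36' && python3 -m inch '0 0 0 0 0 6 36;0 0 0 0 0 15 36;0 0 0 0 0 35 36;0 0 0 0 0 70 36;0 0 0 0 0 100 36' && python3 -m inch '0 0 0 -20 -38 10 36;0 0 0 -40 -76 20 36;0 0 0 -60 -114 20 36;0 0 0 -80 -152 20 36;0 0 0 -100 -180 20 36' && python3 -m inch '0 0 0 -10 -30 0 36;0 0 0 -20 -60 0 36;0 0 0 -20 -60 0 36;0 0 0 -20 -60 0 36;0 0 0 -20 -60 0 36'
python3 - <<'E'
from h import *
t=cam("top");f=t["frame"];hsv=cv2.cvtColor(f,cv2.COLOR_BGR2HSV)
S=np.array([.5195,.1778]);d=np.array([-.3362,-.9418])
m=cv2.inRange(hsv,(5,50,20),(25,255,140));m[:180]=0;m[245:]=0;m[:,:320]=0;m[:,385:]=0
n,l,s,ce=cv2.connectedComponentsWithStats(m)
for i in range(1,n):
    if s[i,4]>60: print("soil",s[i],ce[i],(onplane(t,ce[i],.06)[:2]-S)@d)
red=cv2.inRange(hsv,(0,140,60),(8,255,255))|cv2.inRange(hsv,(172,140,60),(180,255,255));red[:220]=0;red[250:]=0;red[:,:335]=0;red[:,375:]=0
n,l,s,ce=cv2.connectedComponentsWithStats(red)
for i in range(1,n):
    if s[i,4]>12: print("red",s[i],ce[i],(onplane(t,ce[i],.02)[:2]-S)@d)
w=cv2.inRange(f,(120,120,120),(255,255,255))[180:193,293:307];ys,xs=np.nonzero(w);print("shaft end px",len(xs),xs.mean()+293,ys.mean()+180)
g=cv2.inRange(hsv,(0,0,0),(180,255,38));g[:160]=0;g[225:]=0;g[:,:275]=0;g[:,330:]=0
n,l,s,ce=cv2.connectedComponentsWithStats(g)
for i in range(1,n):
    if s[i,4]>40: print("grip",s[i],ce[i],onplane(t,ce[i],.143))
E
```

```text
time_s: 14.27
position: [0.5472, 0.1405, 0.1056]
tool_rot: [0.0, 0.982, 0.19, 0.0]
ft_force: [-0.1, -0.3, -0.1]
width: 0.0316
grasp_force: 0.0
time_s: 14.68
position: [0.5466, 0.141, 0.2076]
tool_rot: [-0.0, 0.982, 0.19, -0.0]
ft_force: [1.2, 0.7, 0.3]
width: 0.0316
grasp_force: 0.0
time_s: 15.1
position: [0.4464, -0.0409, 0.2267]
tool_rot: [0.0, 0.982, 0.19, 0.001]
ft_force: [0.5, -1.3, -0.3]
width: 0.0315
grasp_force: 0.0
time_s: 15.52
position: [0.4274, -0.0985, 0.2263]
tool_rot: [0.0, 0.982, 0.19, 0.001]
ft_force: [0.1, 0.7, -0.1]
width: 0.0318
grasp_force: 0.0
soil [349 201  23  23 435] [359.69655172 211.94252874] 0.13959061319208746
red [347 231   7   9  43] [349.95348837 235.25581395] 0.13949710920974845
shaft end px 42 298.9761904761905 185.5952380952381
grip [313 168  10  14 111] [317.14414414 174.28828829] [0.53879893 0.13988715 0.143     ]
```

```bash
python3 -c "from plant import robot; print(robot.sign_off())"
```

```text
the job is handed in; nothing more can be done
None
```

The job is handed in, though no verdict came back: about 2.6 clockwise turns brought the carriage to within about 1 mm of the red clip along the travel by my last top-camera measurement, with the crank still on its shaft and the gripper clear of everything.

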